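# Set up the splash guard beside the balance

## Task

The small splash guard in front of the balance is leaning back with its support leg folded up. First take the jar off the guard's base plate and leave it standing on the bench clear of the plate; then flip the leg over centre towards the front and all the way down to its stop; then bring the guard upright by its frame and finish holding it there with the fingers, because it tips back if let go. Do not topple the jar or disturb the oil bottle or the spray bottle.

Things in the scene. Friction and masses are not known exactly. Their poses are not given: they have to be found in the camera images.
- base: Grey steel base plate of the guard, clamped to the bench, 8 mm thick. Origin on the bench under mid-guard; x points to the guard's rear, y along its width, z up. Main plate: x -25 to +65 mm, y -135 to +135 mm; a tongue 90 mm wide reaches forward to x = -195 mm. Two hub blocks at y = +-128 mm, 54 mm high, carry the guard's pivot axis, along y, 30 mm above the bench, over the origin
- landing (a point): Point on top of the tongue (8 mm above the bench), 136 mm in front of the base origin. With the leg down, its foot meets this point just as the guard comes upright and stops the guard from tipping to the front (with the leg up the guard can tip 0.45 rad to the front)
- guard: Splash guard: bare aluminium frame 240 mm wide with a 4 mm clear panel, turning freely on the hub axis. Origin on that axis at mid-width, y along it, z up along the frame, x to the rear. Starts leaning 0.30 rad to the rear on a stop. A weighted ledge (reaching 75 mm behind the panel) tips it back when let go, even with the leg down; 1 to 2 N at the top bar hold it upright
- top_bar (a point): Centre of the guard's top bar, 205 mm from the pivot axis along the frame; the bar is 240 mm long (guard's y), 12 mm thick (guard's x) and 16 mm high; axes as the guard's
- leg (a joint): Leg angle relative to the guard: 0 folded up along the frame's front, growing as it turns over to the front and down, 2.31 at its stop (down). Swings freely, lightly damped. With the guard leaning back it is straight up at 0.30: short of that it falls back to folded, beyond it drops to the stop by itself in a second or two unless something is under it
- leg_pivot (a point): The leg's hinge at mid-width between two ears, 24 mm in front of the panel and 90 mm from the guard's pivot axis; the hinge axis is parallel to the guard's y
- leg_foot (a point): Centre of the rubber foot (ball, 18 mm diameter) at the end of the leg, 152 mm from leg_pivot. The leg is a steel tube of 12 mm diameter (100 g). Folded up, the foot stands 37 mm further along the frame than the top bar's centre and 24 mm in front of it, so it sticks up free above the bar
- jar_mid (a point): Centre (half-way up) of the amber glass jar, 54 mm diameter, 80 mm tall, about 0.18 kg, standing on the tongue where the leg must come down; z is its upright axis
- oil: Bystander: oil bottle, 68 mm diameter, 210 mm tall; origin at its foot, to one side of the guard. (A white balance, 58 mm high and fixed, stands on the bench more than 120 mm behind the guard's hub axis.)
- spray: Bystander: white spray bottle, 68 mm diameter, 205 mm tall; origin at its foot, to one side of the guard
Mind the look-alikes: they are no part of the job. There is more than one size of the part that bears jar_mid; the job needs the largest.

How it is judged:
By the outcome, as a careful person would: the job done as asked, in the order asked, and still so for the second after the job is handed in, while the arm keeps its last pose, push and grip.
It also fails if it takes over 64 s, if anything falls off the work surface, if the arm or the gripper's body presses on something with over 40 N, if the wrist force passes 120 N, or if a joint passes its speed limit or range.

## Robot

A 6-joint arm with a two-finger parallel gripper is mounted at the origin on the work surface. World frame = base frame: x ahead of the robot, y to its left, z up, the work surface at z = 0. Lengths are in mm, angles in rad, forces in N, time in s.
With the tool pointing down it reaches from about 350 to 800 mm from the base axis. Payload 7.3 kg.
Tool frame: the origin (TCP) lies at the very end of the fingers, on their centre line; the grasp point (between the pads) lies 19 mm behind it (robot.tcp_to_grasp is the distance from the TCP to the grasp point, in mm); z points along the fingers, y is the line along which they close (so a half turn about z gives the same grasp; the last joint's range is limited). The gripper opens to 85 mm and grips with 20 to 120 N. Pads are 22 mm wide; open, the fingers measure 114 mm over their backs; the gripper's body (76 mm by 85 mm) begins 54 mm behind the grasp point. The pads swing forward as they close: fully open they stand 13 mm farther back than shut.
Start: joints at [1.119, 0.342, 1.524, -0, 1.275, -0.146], TCP at [158.041, 500.671, 191.522] pointing down, gripper open.
Joint ranges: [-2.53, 2.53], [-0.77, 2.02], [0.04, 2.7], [-1, 4.14], [0.28, 2.66], [-3.11, 3.11]. Speed limits (rad/s): [2.57, 2.57, 3.14, 3.14, 3.14, 3.14].

## Interface

Orientations are given as a rotation vector (axis times angle).
In Python, from station import robot gives the robot as it stands. Calls block until the motion is done:
- robot.goto(position, orientation): joint-space move of the TCP to a pose.
- robot.servo_line(position, attitude=None, feed=150, until_force=None): straight line of the TCP; attitude=None keeps the orientation; feed is the mean speed in mm/s. With until_force (N) it stops when the force on the tool has changed by that much, and returns True; else False.
- robot.goto_joints(angles): joint-space move.
- robot.command_gripper(opening): opening from 0.0 (shut) to 1.0 (fully open); the grip force is fixed at half the most; returns when the fingers have stopped.
- robot.pause(seconds).
- robot.solve_ik(position, orientation): joint angles nearest the present ones, or None.
- robot.capture(name): name is "scene" or "side" or "wrist"; returns a dict with "img" (480x640x3 uint8, red, green, blue), "range_z" (480x640 float32, mm along the optical axis (not along the pixel's ray), 0 where there is no reading), "mtx" (3x3 intrinsics, pixels), "rvec" (rotation vector, rad) and "tvec" (3), from world to camera coordinates, as OpenCV has them. Camera axes: x right, y down, z forward; pixel columns grow to the right and rows downward; lengths in mm; the calibration is good to about 2 mm. A picture is of the moment at which its call begins.
A pose or a line that the arm cannot do raises robot.MotionError and nothing moves.
- robot.hand_in(): hands the job in; it is judged then, once.
Readings, each from a call of its own:
- robot.read_time(): time.
- robot.read_joint_pos(): joint angles.
- robot.read_dq(): joint speeds.
- robot.read_joint_torque(): joint torques, N m.
- robot.read_tcp_pos(): TCP position.
- robot.read_eef_rot(): TCP orientation.
- robot.read_contact_force(): force on the tool from outside, world axes, zero at the start.
- robot.read_ft_torque(): the same for the moment, N m.
- robot.read_finger_gap(): opening from 0.0 (shut) to 1.0 (fully open).
- robot.read_grasp_force(): force on a finger pad.
Only numpy, scipy, OpenCV 4.12 (cv2) and the standard library are available. Lean on these libraries where they do the work, as an engineer would, in place of code of your own. Each camera call takes 0.05 s, during which the arm holds its last target. There are 200 camera calls.

## Working session

There is one attempt and no reset: what is moved stays moved. The work goes in short steps, each a Python script; the robot and the scene stay as the last script left them, time stands still between calls to the robot, and variables do not carry over. Pictures are saved under pics/ and viewed, at most 10 in all, crops included, and the job is handed in when it is done.

```bash
ls; mkdir -p pics
cat > h.py <<'E'
from station import robot
import numpy as np, cv2
def cap(n):
    c=robot.capture(n); np.savez(f'pics/{n}.npz',**c); return c
def px2w(c,u,v,z=None):
    """depth at pixel -> world; if z given, intersect the ray with the plane z"""
    R=cv2.Rodrigues(np.array(c['rvec'],float))[0]; t=np.array(c['tvec'],float).ravel()
    r=np.linalg.inv(c['mtx'])@[u,v,1]
    o=-R.T@t; d=R.T@r
    if z is not None: return o+d*(z-o[2])/d[2]
    return o+d*c['range_z'][int(round(v)),int(round(u))]
def w2px(c,p):
    return cv2.projectPoints(np.array(p,float).reshape(-1,3),np.array(c['rvec'],float),np.array(c['tvec'],float),np.array(c['mtx'],float),None)[0].reshape(-1,2)
E
python3 - <<'E'
from h import *
for n in('scene','side'):
    c=cap(n); cv2.imwrite(f'pics/{n}.png',c['img'][...,::-1])
    R=cv2.Rodrigues(np.array(c['rvec'],float))[0]; print(n,-R.T@np.ravel(c['tvec']),R[2])
E
```

```text
pics
scene [-213.21611348 -383.26068962 1081.86354697] [ 0.60766247  0.31898495 -0.72732037]
side [1172.38409067 -444.39051618  972.50391068] [-0.55716055  0.42705031 -0.71217986]
```

View pics/scene.png

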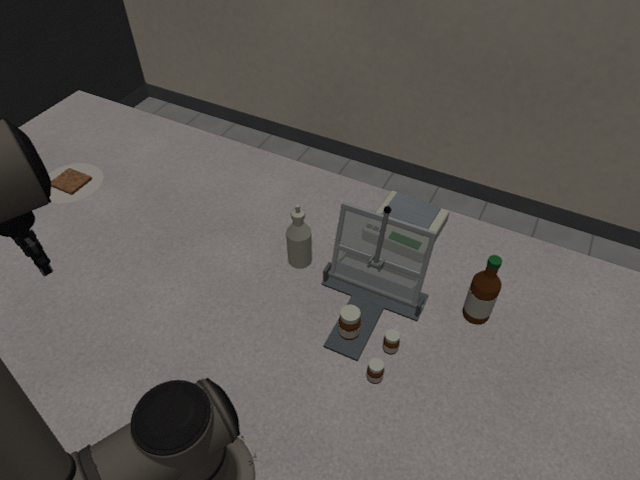

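View pics/side.png

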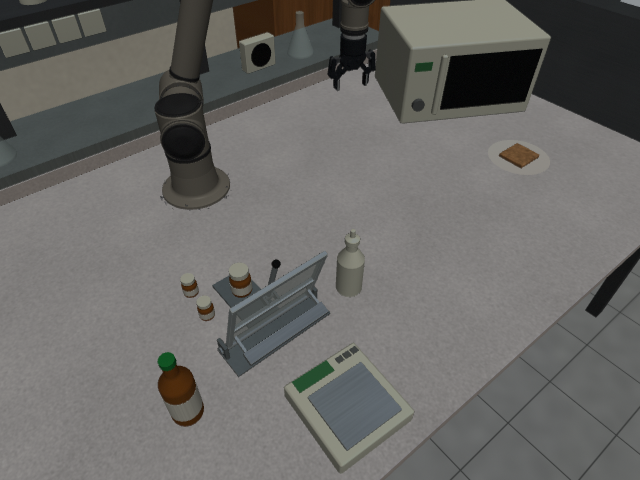

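Scene picture: three jars could be taken for the target: (349,322) on the tongue, and two smaller ones at (391,341) and (375,371). The one at (349,322) is the largest and stands on the tongue, so I choose it. The foot is at (388,210), the spray bottle at (299,245) and the oil bottle at (482,300). The side picture agrees: large jar (240,278), foot (276,264). Next is one close crop with the numbers.

Run:
```python
from h import *
a=np.load('pics/scene.npz'); 
x0,y0=280,195; c=a['img'][y0:y0+180,x0:x0+230]
cv2.imwrite('pics/crop.png',cv2.resize(c,None,fx=3.4,fy=3.3,interpolation=cv2.INTER_CUBIC)[...,::-1])
b=np.load('pics/side.npz'); c=b['img'][225:385,150:360]
cv2.imwrite('pics/crop2.png',cv2.resize(c,None,fx=3.7,fy=3.7,interpolation=cv2.INTER_CUBIC)[...,::-1])
for n,u,v in [('bigjar top',350,312),('s1',392,334),('s2',376,363),('foot',388,210),('oil cap',495,261),('spray',298,212)]: print(n,px2w(a,u,v).round())
for n,u,v in [('bigjar top',240,269),('s1',189,279),('s2',205,301),('foot',276,264),('oil cap',168,361),('spray',352,237)]: print(n,px2w(b,u,v).round())
```

```text
bigjar top [ 451. -116.   89.]
s1 [ 461. -221.   57.]
s2 [ 373. -218.   57.]
foot [ 629. -121.  271.]
oil cap [ 645. -378.  212.]
spray [603. 105. 189.]
bigjar top [ 454. -109.   87.]
s1 [ 380. -216.   59.]
s2 [ 464. -218.   57.]
foot [ 638. -118.  274.]
oil cap [ 659. -374.  209.]
spray [613. 108. 187.]
```

View pics/crop.png

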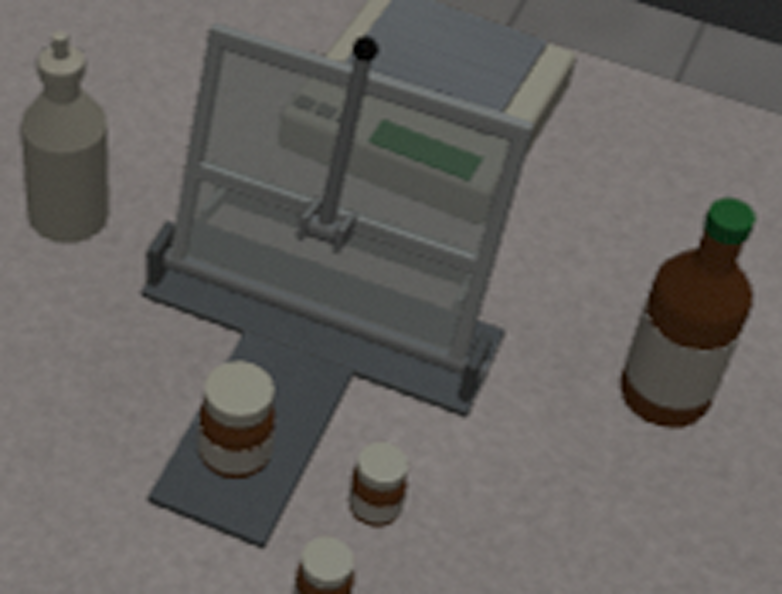

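View pics/crop2.png

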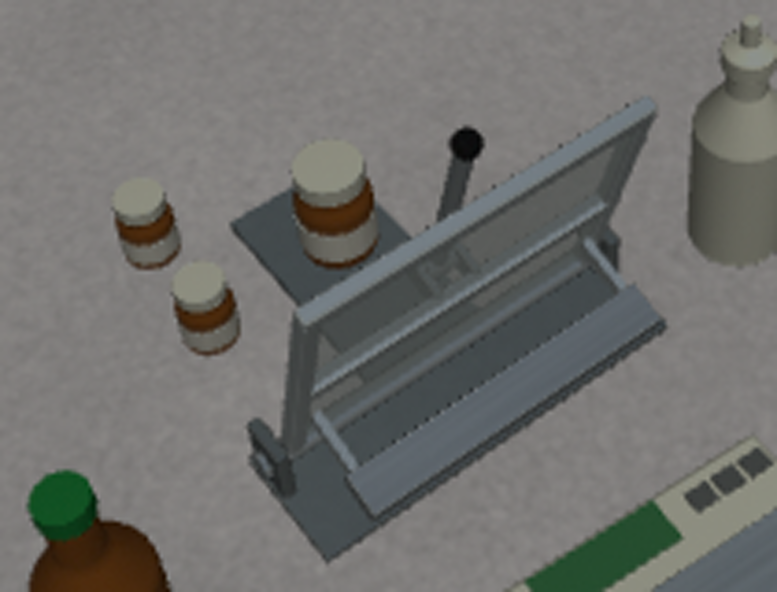

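The crops show the big jar is largest of the three and stands on the tongue. In crop 1, which has the tongue front corners at (150,500) and (264,545), the main plate front corners are at (143,294) and (467,413), and the foot is at (365,50). Next I fit the base pose.

```bash
cat > fit.py <<'E'
from h import *
from scipy.optimize import least_squares
a=dict(np.load('pics/scene.npz')); b=dict(np.load('pics/side.npz'))
A=lambda u,v:(280+u/3.4,195+v/3.3)
B=lambda u,v:(150+u/3.7,225+v/3.7)
L=[(-195,45),(-195,-45),(-25,135),(-25,-135),(-25,45),(-25,-45),(65,-135),(-195,-45)]
P=[px2w(a,*A(u,v),z=8)[:2] for u,v in[(150,500),(264,545),(143,294),(467,411),(243,333),(352,375)]]+[px2w(b,*B(u,v),z=8)[:2] for u,v in[(330,558),(232,224)]]
L=np.array(L,float);P=np.array(P)
def T(p,l): c,s=np.cos(p[2]),np.sin(p[2]); return l@np.array([[c,s],[-s,c]])+p[:2]
r=least_squares(lambda p:(T(p,L)-P).ravel(),[600,-100,0],loss='soft_l1',f_scale=3)
E
python3 - <<'E'
from fit import *
print(r.x,(T(r.x,L)-P).round(1).tolist())
p=r.x
def W(x,y,z): return np.r_[T(p,np.array([[x,y]],float))[0],z]
th=.3
G=lambda x,y,z: W(x*np.cos(th)+z*np.sin(th),y,30-x*np.sin(th)+z*np.cos(th))
foot=G(-24,0,242);tb=G(0,0,205)
print('foot',foot,'bar',tb,'landing',W(-136,0,8))
for c,n in((a,'scene'),(b,'side')): print(n,w2px(c,[foot,G(-6,120,213),G(-6,-120,213),G(6,120,213),G(6,-120,213)]).round(1).tolist())
for c,t in((a,5.),(b,5.)):
    # jar lid: all depth points at z 80..95 near (450,-113)
    v,u=np.mgrid[230:360,200:400]; 
    w=np.array([px2w(c,x,y) for x,y in zip(u.ravel(),v.ravel())])
    m=(abs(w[:,2]-88)<3)&(np.hypot(w[:,0]-452,w[:,1]+113)<45)
    q=w[m]; print('lid',m.sum(),q.mean(0).round(1),(q.min(0)).round(),q.max(0).round(), cv2.minEnclosingCircle(q[:,:2].astype('f4')))
E
```

```text
[ 5.82308273e+02 -1.18265502e+02  3.59836038e-02] [[0.7, 1.4], [0.6, -1.5], [-1.0, 5.0], [-0.2, -0.4], [2.0, 1.3], [4.5, 1.3], [-2.4, -2.6], [-4.9, -5.0]]
foot [ 630.86463477 -116.51751436  268.28391533] bar [ 642.85069878 -116.08602633  225.84398027] landing [ 446.39631158 -123.15821584    8.        ]
scene [[386.6, 209.8], [340.1, 203.1], [435.8, 233.3], [342.0, 201.4], [437.0, 231.1]]
side [[274.7, 263.3], [323.3, 248.5], [228.0, 308.3], [326.9, 252.7], [231.6, 313.2]]
lid 235 [ 451.3 -116.8   87.9] [ 426. -139.   85.] [476. -93.  91.] ((451.13348388671875, -115.07286834716797), 24.895336151123047)
lid 213 [ 454.5 -115.    88.5] [ 429. -139.   85.] [479. -90.  91.] ((453.54656982421875, -115.25293731689453), 25.326828002929688)
```

The fit agrees with both views to about 2–3 mm. The base is at about (583,−118) with yaw 0.036. The jar is at (452.5,−115) with its lid top at z = 88, which is 80 + 8 as expected. I'll move the jar first.

Run:
```python
from h import *
print(robot.read_eef_rot(),robot.read_time())
for o in ([np.pi,0,0],[0,np.pi,0]):
    for p in ([452,-115,150],[452,-115,36],[425,25,29],[672,-116,250],[672,-116,330]):
        q=robot.solve_ik(p,o); print(o,p,None if q is None else np.round(q,2))
```

```text
[-4.78363220e-01 -3.10457042e+00  2.00251685e-03] 0.1
[3.141592653589793, 0, 0] [452, -115, 150] [-0.41  0.28  1.74 -0.    1.12  1.16]
[3.141592653589793, 0, 0] [452, -115, 36] [-0.41  0.44  1.88 -0.    0.82  1.16]
[3.141592653589793, 0, 0] [425, 25, 29] [-0.12  0.39  2.   -0.    0.75  1.45]
[3.141592653589793, 0, 0] [672, -116, 250] [-0.28  0.63  0.9  -0.    1.61  1.29]
[3.141592653589793, 0, 0] [672, -116, 330] [-0.28  0.63  0.68 -0.    1.83  1.29]
[0, 3.141592653589793, 0] [452, -115, 150] [-0.41  0.28  1.74  0.    1.12 -1.98]
[0, 3.141592653589793, 0] [452, -115, 36] [-0.41  0.44  1.88 -0.    0.82 -1.98]
[0, 3.141592653589793, 0] [425, 25, 29] [-0.12  0.39  2.   -0.    0.75 -1.69]
[0, 3.141592653589793, 0] [672, -116, 250] [-0.28  0.63  0.9   0.    1.61 -1.85]
[0, 3.141592653589793, 0] [672, -116, 330] [-0.28  0.63  0.68  0.    1.83 -1.85]
```

Run:
```python
from h import *
o=[np.pi,0,0]
robot.goto([350,180,220],o)
robot.goto([452.5,-115,150],o)
print(robot.read_tcp_pos(),robot.read_time())
robot.servo_line([452.5,-115,36],feed=120)
robot.command_gripper(0.0)
print('gap',robot.read_finger_gap()*85,robot.read_grasp_force(),robot.read_contact_force())
robot.servo_line([452.5,-115,60],feed=80)
robot.servo_line([425,15,60],feed=120)
print(robot.servo_line([425,15,26],feed=35,until_force=4),robot.read_tcp_pos(),robot.read_time())
c=cap('scene'); d=c['img'][195:375,240:440]; cv2.imwrite('pics/s2.png',cv2.resize(d,None,fx=3,fy=3)[...,::-1])
```

```text
[ 452.58348956 -114.00600195  150.20827295] 3.0583
gap 45.28575850953437 60.28006732463837 [-0.58165185  1.58626651  6.38335041]
True [424.87893185  15.08860213  28.97021599] 7.1583
```

View pics/s2.png

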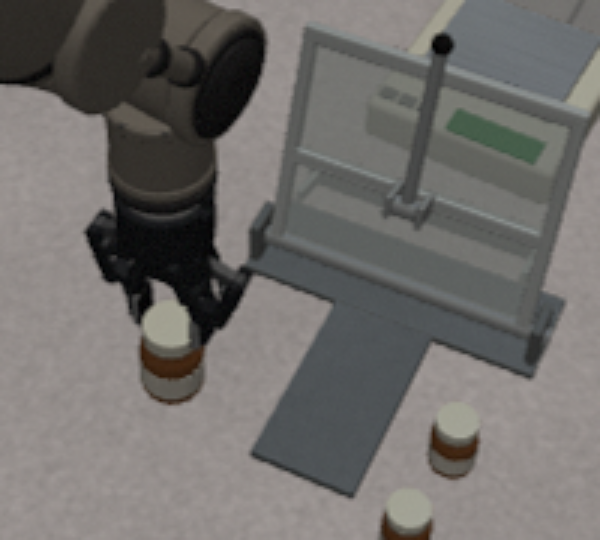

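The jar stands on the bench at crop (170,350), clear of the tongue, and the guard and small jars are untouched. I'll release it and go behind the foot.

Run:
```python
from h import *
o=[np.pi,0,0]
robot.command_gripper(1.0)
robot.servo_line([425,15,150],feed=150)
robot.command_gripper(0.0)
robot.goto([480,-40,370],o)
robot.goto([672,-116,350],o)
robot.servo_line([672,-116,250],feed=120)
print(robot.read_tcp_pos(),robot.read_contact_force(),robot.read_time())
c=cap('side'); d=c['img'][205:385,160:360]; cv2.imwrite('pics/s3.png',cv2.resize(d,None,fx=3,fy=3)[...,::-1])
```

```text
[ 672.29963895 -116.00480322  251.52545204] [-0.14938327  0.14316543 -0.61410285] 12.1583
```

View pics/s3.png

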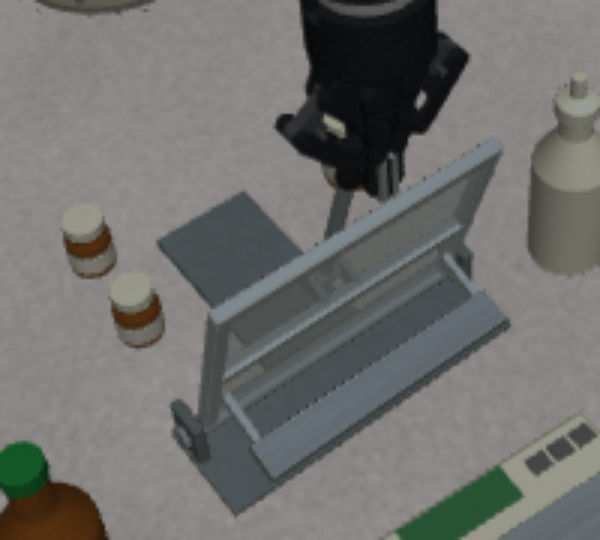

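The jar still stands behind the gripper. The closed fingertips at (385,190) are just behind the leg tube at (340,210) and above the bar. I'll push forward over centre.

Run:
```python
from h import *
robot.servo_line([575,-119.5,252],feed=60)
print(robot.read_tcp_pos(),robot.read_contact_force())
robot.servo_line([600,-118.5,300],feed=150)
robot.pause(1.0)
robot.goto([690,-115,330],[np.pi,0,0])
robot.pause(0.5)
print(robot.read_time())
c=cap('scene'); d=c['img'][165:375,260:480]; cv2.imwrite('pics/s4.png',cv2.resize(d,None,fx=2.8,fy=2.8)[...,::-1])
p=np.array([583,-118.5]);f=p+np.array([np.cos(.036),np.sin(.036)])*-133.5
print('expected foot px',w2px(c,[*f,58.7])*1, (w2px(c,[*f,58.7])-[260,165])*2.8)
```

```text
[ 575.19707902 -119.4909052   251.84908837] [ 0.71422041  0.32777913 -0.72057733]
16.5
expected foot px [[352.06052756 321.20840483]] [[257.76947718 437.38353353]]
```

View pics/s4.png

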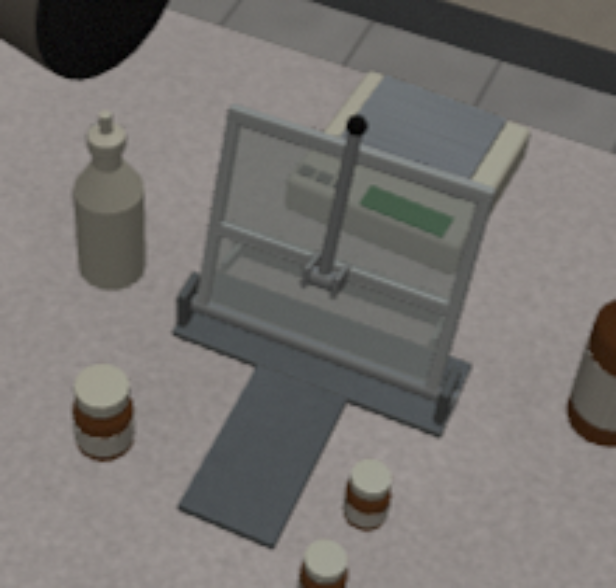

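The leg is still folded (foot at crop (355,125)), and the gripper isn't in view where it should be. I'll check the arm state.

Run:
```python
from h import *
print(robot.read_tcp_pos(),robot.read_eef_rot(),np.round(robot.read_joint_pos(),2),robot.read_time(),robot.read_finger_gap())
c=cap('side'); s=cap('scene')
print(w2px(s,[690,-115,330]),w2px(c,[690,-115,330]))
cv2.imwrite('pics/s5.png',np.hstack([cv2.resize(s['img'],(400,300)),cv2.resize(c['img'],(400,300))])[...,::-1])
```

```text
[ 689.84719346 -115.02121827  330.220125  ] [ 3.14158081e+00 -1.46343353e-04  3.39576573e-04] [-0.27  0.68  0.59  0.    1.87  1.3 ] 16.55 -0.00052181888907021
[[398.35205665 174.16591479]] [[292.10852835 259.32375595]]
```

View pics/s5.png

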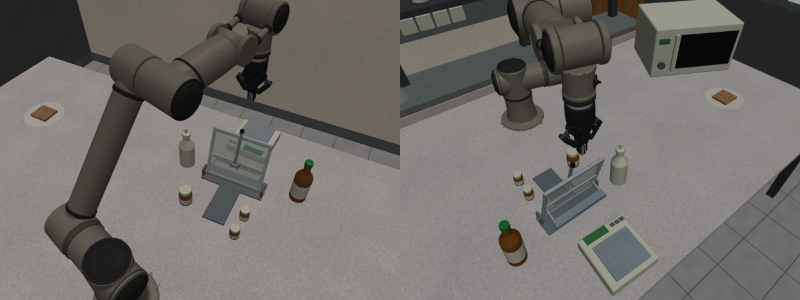

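```bash
cat >> h.py <<'E'
def cloud(c):
    """world points of every valid pixel, N x 3"""
    v,u=np.nonzero(c['range_z']>0)
    r=np.linalg.inv(c['mtx'])@np.array([u,v,np.ones_like(u)])
    R=cv2.Rodrigues(np.array(c['rvec'],float))[0]
    return (R.T@(r*c['range_z'][v,u]-np.ravel(c['tvec'])[:,None])).T
def local(w,p=(583,-118.5,.036)):
    d=w-[p[0],p[1],0]; c,s=np.cos(p[2]),np.sin(p[2])
    return np.c_[d[:,0]*c+d[:,1]*s,-d[:,0]*s+d[:,1]*c,d[:,2]]
def show(c,y=60,zs=range(140,340,10),x=(-200,150)):
    l=local(cloud(c)); l=l[(abs(l[:,1])<y)&(l[:,0]>x[0])&(l[:,0]<x[1])]
    for z in zs:
        q=l[(l[:,2]>=z)&(l[:,2]<z+10)]
        if len(q): print(z,len(q),'x',np.percentile(q[:,0],[2,50,98]).round(),'y',np.percentile(q[:,1],[2,50,98]).round())
E
python3 - <<'E'
from h import *
robot.servo_line([675,-116,330],feed=150); robot.servo_line([675,-116,250],feed=150)
print(robot.read_tcp_pos(),robot.read_time())
for n in('scene','side'): print(n); show(cap(n),zs=range(200,340,10))
E
```

```text
[ 675.67195297 -116.06481694  250.93619043] 17.5833
scene
200 191 x [23. 53. 58.] y [-57.  -4.  56.]
210 164 x [27. 56. 60.] y [-57.  -3.  57.]
220 166 x [30. 56. 61.] y [-57.  -5.  58.]
230 190 x [33. 59. 68.] y [-58.  -5.  56.]
240 22 x [34. 38. 44.] y [-7. -2.  4.]
250 23 x [36. 42. 49.] y [-6. -2.  4.]
260 17 x [41. 44. 52.] y [-8. -3.  5.]
270 35 x [40. 47. 54.] y [-9. -2.  6.]
290 20 x [80. 84. 90.] y [-12.  -3.   9.]
300 42 x [ 80.  84. 100.] y [-17.  -6.   9.]
310 43 x [81. 85. 97.] y [-17.  -8.   9.]
320 41 x [79. 85. 90.] y [-17.  -4.   9.]
330 64 x [78. 82. 97.] y [-31.  -2.  22.]
side
200 88 x [28. 57. 59.] y [-56.  -4.  56.]
210 20 x [33. 40. 66.] y [-24.  -2.  45.]
220 100 x [34. 68. 70.] y [-58.  -4.  57.]
230 316 x [44. 65. 71.] y [-57.  -3.  58.]
240 16 x [39. 47. 50.] y [-6. -4.  3.]
250 14 x [45. 49. 53.] y [-6. -3.  1.]
260 11 x [47. 55. 59.] y [-9. -6.  2.]
270 23 x [49. 56. 60.] y [-7. -4.  1.]
290 13 x [ 98. 103. 105.] y [-10.  -8.   2.]
300 55 x [ 89. 102. 106.] y [-17.  -8.   9.]
310 59 x [ 89. 101. 105.] y [-16.  -8.  11.]
320 46 x [ 92. 103. 106.] y [-16.  -6.  10.]
330 61 x [ 98. 104. 107.] y [-28.  -0.  23.]
```

Run:
```python
from h import *
c=dict(np.load('pics/side.npz'))
R=cv2.Rodrigues(np.array(c['rvec'],float))[0]
for z in range(245,320,5):
    w=np.array([675,-116,z]); u,v=w2px(c,w)[0]; e=(R@w+np.ravel(c['tvec']))[2]
    print(z,round(u),round(v),c['img'][int(round(v)),int(round(u))],round(e),c['range_z'][int(round(v)),int(round(u))])
```

```text
245 289 284 [ 98 100  97] 935 1011.1697
250 289 283 [96 99 97] 932 1006.3522
255 288 281 [97 99 96] 928 992.68524
260 288 279 [74 77 76] 925 965.0563
265 288 278 [119 124 123] 921 963.6018
270 288 276 [126 135 142] 918 968.669
275 288 274 [125 135 142] 914 970.2741
280 288 273 [ 95 101 105] 911 889.27686
285 288 271 [64 65 66] 907 885.0417
290 288 269 [69 70 70] 903 883.5382
295 288 267 [68 69 70] 900 879.574
300 287 266 [53 55 54] 896 878.4965
305 287 264 [53 54 55] 893 872.49506
310 287 262 [58 59 59] 889 868.48865
315 287 260 [18 19 21] 886 859.19147
```

The point cloud shows the shut fingertips end about 37 mm above the reported TCP: the tip is at z≈288 with the TCP at 251. x and y agree. So the first push passed over the foot, and the jar was held by its lid. I'll push again lower, watching the cloud.

Run:
```python
from h import *
print('clear of body'); show(dict(np.load('pics/side.npz')),y=90,zs=range(320,390,10))
robot.servo_line([678,-116,224],feed=100)
print(robot.read_tcp_pos(),robot.read_contact_force(),robot.read_time())
c=cap('side'); show(c,zs=range(240,310,10))
robot.servo_line([600,-118.5,224],feed=80)
print(robot.read_tcp_pos(),robot.read_contact_force())
print('scene');show(cap('scene'),y=15,zs=range(140,310,10))
```

```text
clear of body
320 46 x [ 92. 103. 106.] y [-16.  -6.  10.]
330 61 x [ 98. 104. 107.] y [-28.  -0.  23.]
340 176 x [ 84. 104. 108.] y [-36. -14.  31.]
350 130 x [ 85. 105. 111.] y [-44.   1.  40.]
360 169 x [ 93. 105. 111.] y [-52.   3.  47.]
370 196 x [ 95. 105. 111.] y [-60.  -2.  53.]
380 316 x [ 82. 102. 113.] y [-64. -21.  56.]
[ 677.99338033 -115.99014147  224.16610322] [0.13019926 0.33467076 0.31786866] 18.0917
260 4 x [102. 105. 107.] y [-9. -5.  2.]
270 58 x [ 46. 103. 107.] y [-16.  -4.   9.]
280 55 x [ 90. 103. 108.] y [-16.  -9.  10.]
290 45 x [ 96. 105. 108.] y [-16.  -8.  10.]
300 44 x [101. 106. 109.] y [-18.  -1.  19.]
[ 600.335176   -118.4918365   223.95306559] [ 0.31235314  0.07314869 -0.2368328 ]
scene
140 42 x [-3. 32. 39.] y [-13.  -3.   3.]
150 40 x [-3. 37. 42.] y [-15.  -5.   3.]
160 48 x [-4. 40. 46.] y [-13.  -2.   6.]
170 45 x [-5. 42. 49.] y [-14.  -3.   6.]
180 47 x [-6. 48. 51.] y [-14.  -3.   7.]
190 51 x [-7. 50. 54.] y [-14.  -3.   9.]
200 53 x [-7. 53. 56.] y [-14.  -2.   9.]
210 46 x [-9. 54. 59.] y [-14.  -3.   5.]
220 34 x [-8. 54. 59.] y [-14.  -5.   5.]
230 31 x [-10.  -2.  65.] y [-14.  -6.   4.]
240 16 x [-9. -7. -5.] y [-6. -2.  3.]
250 14 x [-11.  -7.  -5.] y [-5. -2.  4.]
260 17 x [-12.  -9.  12.] y [-9. -2.  7.]
270 57 x [-13.   5.  13.] y [-14.  -5.   9.]
280 56 x [-14.   6.  12.] y [-13.  -2.   9.]
290 34 x [ 5.  8. 13.] y [-15.  -4.  10.]
300 36 x [ 3.  7. 17.] y [-14.  -2.  11.]
```

The leg now follows the finger and is near vertical. I'll push on past centre and watch it drop.

Run:
```python
from h import *
robot.servo_line([560,-120,224],feed=100)
robot.servo_line([590,-119,270],feed=150)
robot.pause(1.2)
l=local(cloud(cap('scene')))
q=l[(abs(l[:,1])<12)&(l[:,0]<-35)&(l[:,0]>-175)&(l[:,2]>14)&(l[:,2]<200)]
for x in range(-175,-35,15):
    k=q[(q[:,0]>=x)&(q[:,0]<x+15)]
    if len(k): print(x,len(k),'z',np.percentile(k[:,2],[2,50,98]).round())
print('bar'); show(dict(np.load('pics/scene.npz')),y=130,zs=range(200,260,10),x=(-60,90))
print(robot.read_time())
```

```text
-175 1 z [14. 14. 14.]
-145 43 z [54. 63. 68.]
-130 35 z [60. 69. 78.]
-115 32 z [70. 74. 81.]
-100 34 z [75. 81. 88.]
-85 33 z [82. 90. 95.]
-70 34 z [ 90.  96. 101.]
-55 33 z [ 96. 103. 109.]
-40 10 z [101. 108. 112.]
bar
200 377 x [47. 54. 59.] y [-118.   -6.  114.]
210 315 x [49. 56. 60.] y [-118.   -8.  113.]
220 339 x [52. 56. 62.] y [-118.   -8.  114.]
230 385 x [54. 60. 68.] y [-116.   -6.  113.]
21.6333
```

The leg is down at its stop: the foot top is at z≈68 and x≈−137, as computed. I'll go behind the bar and push it upright.

Run:
```python
from h import *
robot.servo_line([696,-114.5,272],feed=200)
robot.servo_line([696,-114.5,177],feed=150)
print(robot.read_tcp_pos(),robot.read_contact_force())
robot.servo_line([625,-117,177],feed=60)
print(robot.read_tcp_pos(),robot.read_contact_force())
print(robot.servo_line([588,-118.3,177],feed=25,until_force=4))
print(robot.read_tcp_pos(),robot.read_contact_force(),robot.read_time())
robot.pause(.5); print(robot.read_contact_force())
c=cap('scene'); print('bar'); show(c,y=110,zs=range(150,260,10),x=(-40,12))
l=local(cloud(c)); q=l[(abs(l[:,1])<12)&(l[:,0]<-120)&(l[:,0]>-160)&(l[:,2]>11)]; print('foot top',np.percentile(q[:,2],[50,98]))
d=c['img'][135:375,240:560]; cv2.imwrite('pics/s6.png',cv2.resize(d,None,fx=2.5,fy=2.5)[...,::-1])
```

```text
[ 696.36366493 -114.75112608  178.6804608 ] [-0.31001056  0.53108587 -0.03319461]
[ 625.27299164 -117.0262427   176.8850882 ] [ 1.70798896e+00 -1.20291919e-03  1.12899031e+00]
False
[ 588.00113535 -118.29664215  176.90527901] [ 1.06731754 -0.03285511  0.6745833 ] 26.0667
[1.94682338 1.3224646  0.6506443 ]
bar
150 228 x [-12.  -9.  -5.] y [-105.   -3.  105.]
160 233 x [-12. -10.  -6.] y [-104.   -6.  107.]
170 221 x [-14. -10.  -7.] y [-105.   -2.  106.]
180 240 x [-15. -11.  -7.] y [-106.   -2.  105.]
190 264 x [-16. -11.  -8.] y [-104.   -2.  106.]
200 249 x [-15. -12.  -8.] y [-105.   -7.  108.]
210 247 x [-16. -13.  -9.] y [-105.   -1.  108.]
220 150 x [-19. -15. -11.] y [-105.   -7.  107.]
230 287 x [-21. -18.  -0.] y [-106.   -4.  103.]
240 413 x [-21. -14.  -1.] y [-106.   -6.  105.]
250 33 x [-9. -4.  5.] y [-21.  -1.  16.]
foot top [573.76367927 608.61732167]
```

View pics/s6.png

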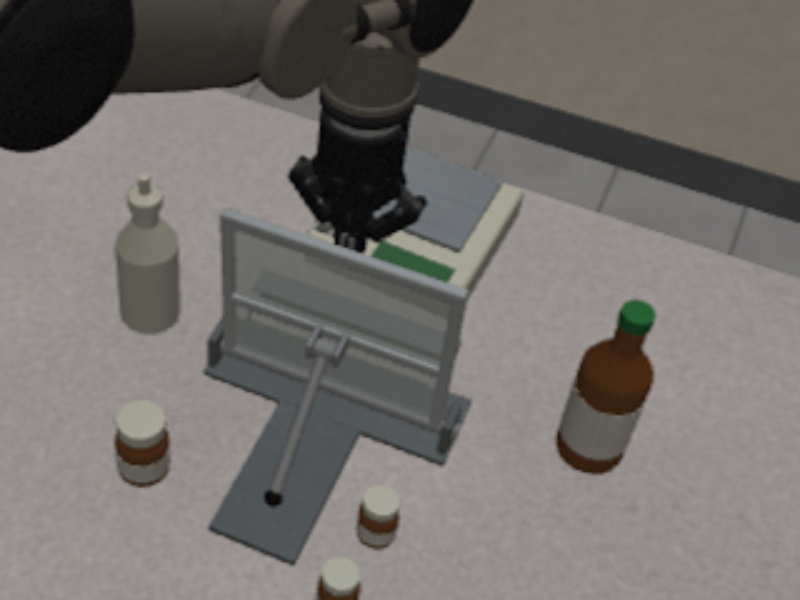

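The guard is up, with the leg foot on the tongue at crop (273,497). The jar, oil and spray bottles are standing untouched. The panel cloud shows I went about 0.06 rad too far, so the leg has slid forward. I'll back off so that the leg drops to its stop again, then come back to upright.

```bash
cat >> h.py <<'E'
def state():
    c=cap('scene'); l=local(cloud(c))
    q=l[(abs(l[:,1])<105)&(abs(l[:,1])>25)&(abs(l[:,0])<45)&(l[:,2]>130)&(l[:,2]<215)]
    k=np.polyfit(q[:,2],q[:,0],1); m=q[abs(q[:,0]-np.polyval(k,q[:,2]))<4]; k=np.polyfit(m[:,2],m[:,0],1)
    im=c['img'].astype(int).sum(2)[300:355,320:375]; v,u=np.nonzero(im<90); f=local(px2w(c,320+u.mean(),300+v.mean(),z=17)[None])[0] if len(u) else None
    print('slope',k[0].round(3),'x@200',np.polyval(k,200).round(1),'foot',len(u),f,'F',np.round(robot.read_contact_force(),1),'tcp',np.round(robot.read_tcp_pos(),1),'t',robot.read_time())
E
python3 - <<'E'
from h import *
state()
robot.servo_line([618,-117.3,177],feed=30); robot.pause(.8); state()
for x in (609,606,603,600):
    robot.servo_line([x,-118,177],feed=15); robot.pause(.2); state()
E
```

```text
slope -0.064 x@200 -11.6 foot 26 [-144.7969254     2.83925013   17.        ] F [ 1.7  1.6 -0.1] tcp [ 588.  -118.3  176.9] t 26.6667
slope 0.08 x@200 13.2 foot 27 [-130.92443681    4.29582884   17.        ] F [ 1.1 -0.2 -0.8] tcp [ 618.  -117.3  177. ] t 28.6667
slope 0.036 x@200 5.9 foot 28 [-133.75408003    2.91010022   17.        ] F [2.1 1.1 1.9] tcp [ 609.1 -118.   177. ] t 29.6667
slope 0.023 x@200 3.6 foot 26 [-135.44844511    3.27406265   17.        ] F [ 0.7 -0.8  0.6] tcp [ 606.  -118.1  177. ] t 30.2667
slope 0.007 x@200 1.2 foot 28 [-136.35200676    2.84456661   17.        ] F [ 0.9 -0.8  1.3] tcp [ 603. -118.  177.] t 30.8667
slope -0.005 x@200 -1.3 foot 26 [-137.78115331    1.97230742   17.        ] F [ 2.8 -0.8 -0.3] tcp [ 600. -118.  177.] t 31.4667
```

The guard is upright at TCP x=600: slope about 0, the panel front where it should be, and the foot on the landing. I'll check that it stays put and hand in.

Run:
```python
from h import *
robot.pause(1); state(); print(robot.hand_in())
```

```text
slope -0.006 x@200 -1.4 foot 27 [-137.57251189    2.05001938   17.        ] F [ 2.7 -0.7  0.2] tcp [ 600. -118.  177.] t 32.5167
the job is handed in; nothing more can be done
None
```

I handed the job in at about 32.5 s: the jar stands on the bench clear of the plate, the leg is down with its foot on the landing, and the closed fingers hold the guard upright from behind; on the way I pushed it about 0.06 rad too far forward and backed off, and no verdict came back.

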